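Add a crosswise layer to a drying pile of wood test bars and weight it

ROBOT

A 6-joint arm with a two-finger parallel gripper is mounted at the origin on the work surface. World frame = base frame: x ahead of the robot, y to its left, z up, the work surface at z = 0. Lengths are in m, angles in rad, forces in N, time in s.
With the tool pointing down it reaches from about 0.35 to 0.8 m from the base axis. Payload 7.3 kg.
Tool frame: the origin (TCP) lies on the centre line of the jaws, within the pads' length; the fingertips stand 22 mm ahead of it and the grasp point (between the pads) lies 3 mm ahead of it; z points along the fingers, y is the line along which they close (so a half turn about z gives the same grasp; the last joint's range is limited). The gripper opens to 85 mm and grips with 20 to 120 N. Pads are 22 mm wide; open, the fingers measure 114 mm over their backs; the gripper's body (76 mm by 85 mm) begins 54 mm behind the grasp point. The pads swing forward as they close: fully open they stand 13 mm farther back than shut.
Start: joints at [1.117, 0.342, 1.524, -0, 1.275, -0.146], TCP at [0.159, 0.5, 0.227] pointing down, gripper open.
Joint ranges: [-2.53, 2.53], [-0.77, 2.02], [0.04, 2.7], [-1, 4.14], [0.28, 2.66], [-3.11, 3.11]. Speed limits (rad/s): [2.57, 2.57, 3.14, 3.14, 3.14, 3.14].

INTERFACE

Orientations are given as a rotation vector (axis times angle).
In Python, from workcell import bot, job, monitor, snapshot, get_calibration gives the robot as it stands (bot), with the cameras as plain functions, the job (job) and the readings (monitor).
- The arm moves only by the shell command python3 shift.py 'ROWS' [FORCE]. ROWS is rows parted by semicolons, their numbers by spaces, 1 to 10 of them, each of 7 numbers: a rotation vector rx, ry, rz in rad, then dx, dy, dz in m, then the finger opening in m; each row is the pose to reach, as a shift and turn from the pose commanded when the command began, along the tool's axes at that moment; what a row does not reach only later rows make up. A row lasts 1/10 s, in which the tool goes at most 0.05 m and 0.15 rad, less where a joint would pass 70% of its speed; a pose out of reach is approached as far as the arm can. The fingers move at their own pace and stop on an object; FORCE is the grip in N (left out, the last holds). Time passes only in rows, so rows that do not move let the fingers close. It prints the time, the measured TCP pose, the force, the opening and the grip force at its end.
- monitor.state(): the state, without advancing time (a new reading comes with each control period).
- snapshot(name): name is "scene" or "side" or "wrist"; returns the picture (400x640x3 uint8, blue, green, red); there is no depth.
- get_calibration(name): a dict with "K" (3x3 intrinsics, pixels), "view" (4x4, takes a point from world to camera coordinates); the wrist camera has in their place "hand_eye" (4x4, takes a point from camera to tool coordinates, whose origin is the TCP and whose axes are the flange's). Camera axes: x right, y up, looking along -z (the intrinsics and any distortion apply to the point x, -y, -z); pixel columns grow to the right and rows downward; lengths in m; the calibration is good to about 2 mm. A picture is of the moment at which its call begins: read the wrist's pose just before it. get_calibration takes no time and is no camera call.
- job.sign_off(): hands the job in; it is judged then, once.
The state is a dict: "clock": time; "q": joint angles; "joint_vel": joint speeds; "tau": joint torques, N m; "tcp_pos": TCP position; "tool_rot": TCP orientation; "contact_force": force on the tool from outside, world axes, zero at the start; "moment": the same for the moment, N m; "width": finger opening in m; "grip_force": force on a finger pad.
Only numpy, scipy, OpenCV 4.12 (cv2) and the standard library are available. Lean on these libraries where they do the work, as an engineer would, in place of code of your own. Each camera call takes 0.05 s, during which the arm holds its last target. There are 200 camera calls.

TASK

Take the two long wood bars off the sloping drainer and lay them on the drying pile on the hotplate as its third layer: crosswise to the second layer, each straight above a bar of the bottom layer with its ends even. Then set the round steel weight flat and centred on top, so the bars cannot warp as they dry. Set each piece down rather than dropping it, leave the short offcut on the drainer, and do not shift the bars already laid or disturb the white-lidded jar or the beaker.

Things in the scene. Friction and masses are not known exactly. Their poses are not given: they have to be found in the camera images.
- long_a: long bare-wood test bar, 140 x 25 wide x 16 thick mm, about 30 to 50 g; origin at its middle, x along its length, y across its width, z through its thickness. Starts on the drainer pointing up the 35 degree slope, z square to the deck, lower end against the lip; the other long bar and the offcut lie beside it, in any order, about 70 mm apart centre to centre (45 mm gaps).
- long_b: the other such bar, alike in every way. long bare-wood test bar, 140 x 25 wide x 16 thick mm, about 30 to 50 g; origin at its middle, x along its length, y across its width, z through its thickness. 
- offcut: short offcut of the same bar, only 80 mm long (25 x 16 mm section), on the drainer beside the long ones; it stays there. Origin 30 mm up the slope from its middle, axes as for the long bars.
- drainer: fixed sheet-steel drainer in a 12 mm high drip tray; its smooth flat deck, 166 long x 225 wide mm, slopes 35 degrees (0.61 rad), rising to its own +x (away from the robot). 12 mm lip at the foot, 9 mm edges along the sides. Origin on the bench under its middle; the deck's middle is 64 mm above it, its top edge 115 mm.
- bottom_a: bar of the pile already begun, same wood and size as the long bars (140 x 25 x 16 mm), loose; origin at its middle, x along its length, z up. One of the two parallel bars of the bottom layer, lying on the hotplate nearer its controls, 80 mm from its twin between centre lines.
- bottom_b: bar of the pile already begun, same wood and size as the long bars (140 x 25 x 16 mm), loose; origin at its middle, x along its length, z up. The other bar of the bottom layer, nearer the back of the hotplate.
- second_a: bar of the pile already begun, same wood and size as the long bars (140 x 25 x 16 mm), loose; origin at its middle, x along its length, z up. One of the two parallel bars of the second layer, lying on the bottom bars at a right angle to them, 80 mm from its twin between centre lines. Its top is 32 mm above the hotplate's plate.
- second_b: bar of the pile already begun, same wood and size as the long bars (140 x 25 x 16 mm), loose; origin at its middle, x along its length, z up. The other bar of the second layer.
- pile_axis (a point): the point in the bottom layer midway between its two bars, at half their length and half their thickness: the pile's upright centre line passes through it.
- plate_top (a point): centre of the hotplate's flat, cool, square aluminium plate (180 x 180 mm), 85 mm above the bench; z up, x away from the controls. The hotplate is a fixed white box with a sloping control panel reaching 145 mm from here on the robot's side.
- weight: round flat steel weight, 100 mm diameter, 7 mm thick, about 0.45 kg, with an upright black knob in its middle: 24 mm diameter from 14 to 36 mm above its underside, on a neck of 14 mm diameter. Origin at the centre of its underside, z up. At the start it lies on the bench beside the hotplate.
- jar_near: squat closed glass jar with a white lid, 62 mm diameter, 80 mm tall, on the robot's side between drainer and hotplate; origin under its centre. Stays where it is.
- beaker: small empty glass beaker, 68 mm diameter, 85 mm tall, beyond the weight; origin under its centre. Stays.

How it is judged:
On the way:
1. both long bars lie at rest, released, as the pile's third layer, each above a bottom bar (z of long_a in the frame of plate_top between 0.035 and 0.045 m and angle between the z axis of each of long_a, long_b and the z axis of plate_top, either way round below 0.07 rad and angle between the x axis of each of long_a, long_b and the y axis of second_a, either way round below 0.16 rad and z of long_b in the frame of plate_top between 0.035 and 0.045 m and ((horizontal distance between long_a and bottom_a below 0.016 m and horizontal distance between long_b and bottom_b below 0.016 m) or (horizontal distance between long_a and bottom_b below 0.016 m and horizontal distance between long_b and bottom_a below 0.016 m)) and contact force between the fingers and long_a below 0.2 N and linear speed of each of long_a, long_b below 0.02 m/s and contact force between the fingers and long_b below 0.2 N), for 0.2 s.
At the end, for the whole second after the job is handed in: Released and at rest: both long bars level in layer three (heights within 5 mm, 4 deg), square to layer two within 9 deg, middles within 16 mm over different bottom bars; weight level on them (6 mm, 4 deg), centred on the pile within 18 mm; the four laid bars within 20 mm of their start (all of step 1 and distance of each of bottom_a, bottom_b, second_a, second_b from where it was at the start of the episode below 0.02 m and horizontal distance between weight and pile_axis below 0.018 m and angle between weight's own z axis and vertical below 0.07 rad and z of weight in the frame of plate_top between 0.042 and 0.054 m and contact force between the fingers and weight below 0.2 N and linear speed of each of weight, bottom_a, bottom_b, second_a, second_b below 0.02 m/s); the robot touches nothing.
It fails at once if a long bar is dropped: out of the fingers and faster than 0.55 m/s (a fall of about 15 mm) ((contact force between the fingers and long_a below 0.05 N and linear speed of long_a above 0.55 m/s) or (contact force between the fingers and long_b below 0.05 N and linear speed of long_b above 0.55 m/s)).
It fails at once if the weight is dropped: out of the fingers and faster than 0.55 m/s (a fall of about 15 mm) (contact force between the fingers and weight below 0.05 N and linear speed of weight above 0.55 m/s).
It fails at once if the short offcut is moved more than 30 mm (distance of offcut from where it was at the start of the episode above 0.03 m).
It fails at once if the white-lidded jar or the beaker is pushed more than 30 mm or tipped over (distance of any of jar_near, beaker from where it was at the start of the episode above 0.03 m or angle between any of jar_near, beaker's own z axis and vertical above 0.5 rad).
It also fails if it takes over 67 s, if anything falls off the work surface, if the arm or the gripper's body presses on something with over 40 N, if the wrist force passes 120 N, or if a joint passes its speed limit or range.

## Working session

There is one attempt and no reset: what is moved stays moved. The work goes in short steps, Python scripts to look and compute and a shell command to move; the robot and the scene stay as the last step left them, time stands still between calls to the robot, and variables do not carry over. Pictures are saved under pics/ and viewed, at most 10 in all, crops included, and the job is handed in when it is done.

```bash
ls; mkdir -p pics
python3 - <<'E'
from workcell import bot, job, monitor, snapshot, get_calibration
import cv2,numpy as np
np.set_printoptions(precision=4,suppress=True)
for n in("scene","side"):
    cv2.imwrite(f"pics/{n}0.png",snapshot(n))
for n in("scene","side","wrist"):print(n,get_calibration(n))
print(monitor.state())
E
```

```text
pics
shift.py
workcell.py
scene {'K': array([[439.4998,   0.    , 320.7116],
       [  0.    , 439.4998, 207.7425],
       [  0.    ,   0.    ,   1.    ]]), 'view': array([[-0.131 ,  0.9913,  0.0133,  0.0678],
       [-0.8436, -0.1185,  0.5238,  0.4302],
       [ 0.5208,  0.0574,  0.8517, -1.4754],
       [ 0.    ,  0.    ,  0.    ,  1.    ]])}
side {'K': array([[452.9255,   0.    , 312.4873],
       [  0.    , 452.9255, 196.7819],
       [  0.    ,   0.    ,   1.    ]]), 'view': array([[-0.9661, -0.2583,  0.0043,  0.5382],
       [ 0.1752, -0.6431,  0.7454, -0.1715],
       [-0.1898,  0.7209,  0.6666, -1.0813],
       [ 0.    ,  0.    ,  0.    ,  1.    ]])}
wrist {'K': array([[317.1745,   0.    , 322.7228],
       [  0.    , 317.1745, 200.3868],
       [  0.    ,   0.    ,   1.    ]]), 'hand_eye': array([[-0.0005,  0.9611,  0.2761,  0.0707],
       [ 1.    ,  0.0006, -0.0005, -0.0006],
       [-0.0006,  0.2761, -0.9611, -0.1464],
       [ 0.    ,  0.    ,  0.    ,  1.    ]])}
{'clock': 0.1, 'q': array([ 1.117 ,  0.3427,  1.5249,  0.    ,  1.2754, -0.146 ]), 'joint_vel': array([ 0.0004, -0.0005, -0.0024, -0.0001,  0.0016, -0.002 ]), 'tau': array([  0.0007, -43.4451, -24.6495,  -0.0002,   0.0045,  -0.    ]), 'tcp_pos': array([0.1589, 0.5   , 0.226 ]), 'tool_rot': array([-0.4815, -3.104 ,  0.002 ]), 'contact_force': array([ 0.4293,  1.5355, -0.1371]), 'moment': array([-0.0128,  0.0158,  0.0068]), 'grip_force': 0.0, 'width': 0.08515825799475711}
```

View pics/scene0.png

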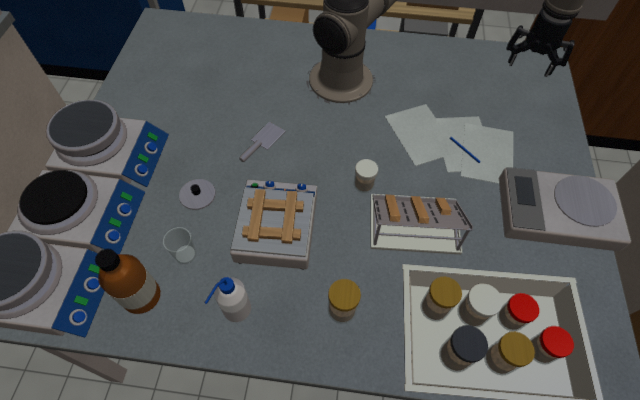

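View pics/side0.png

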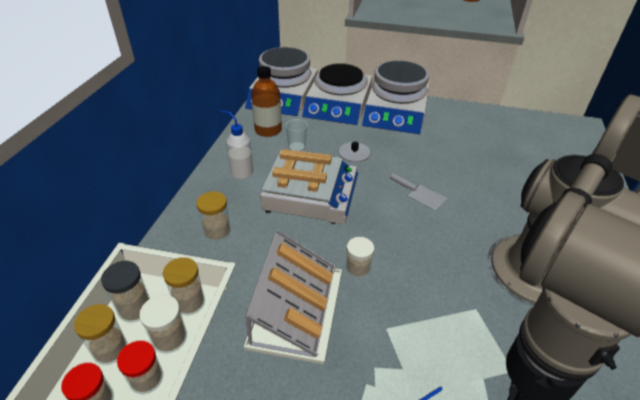

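The scene view shows the drainer around (420,220) with the bars at (393,207), (420,209) and the offcut at (444,206). The pile is at (275,217), the weight at (197,192), the jar at (366,172) and the beaker at (178,243). The side view agrees, with the offcut nearest the camera at (303,322). Next I'll measure with colour masks and two-view rays.

```bash
cat > h.py <<'E'
from workcell import bot, job, monitor, snapshot, get_calibration
import cv2,numpy as np
from scipy.spatial.transform import Rotation as R
np.set_printoptions(precision=4,suppress=True)
F=np.diag([1,-1,-1.])
def cam(n,st=None):
    """K, camera centre, camera->world rotation (opencv axes)"""
    c=get_calibration(n)
    if n=="wrist":
        H=c["hand_eye"];Rt=R.from_rotvec(st["tool_rot"]).as_matrix()
        return c["K"],st["tcp_pos"]+Rt@H[:3,3],Rt@H[:3,:3]@F
    V=c["view"];return c["K"],-V[:3,:3].T@V[:3,3],V[:3,:3].T@F
def rays(C,px):
    K,o,Rw=C;p=np.c_[np.atleast_2d(px),np.ones(len(np.atleast_2d(px)))]
    return o,(Rw@np.linalg.inv(K)@p.T).T
def onplane(C,px,n,d):
    o,r=rays(C,px);n=np.array(n,float);return o+r*((d-o@n)/(r@n))[:,None]
def onz(C,px,z):return onplane(C,px,[0,0,1],z)
def proj(C,P):
    K,o,Rw=C;q=(np.atleast_2d(P)-o)@Rw@K.T;return q[:,:2]/q[:,2:]
def tri(C1,p1,C2,p2):
    o1,r1=rays(C1,p1);o2,r2=rays(C2,p2);out=[]
    for a,b in zip(r1,r2):
        t=np.linalg.lstsq(np.c_[a,-b],o2-o1,rcond=None)[0]
        out.append((o1+a*t[0]+o2+b*t[1])/2)
    return np.array(out)
def snap(n):
    st=monitor.state();im=snapshot(n);return im,cam(n,st),st
def wood(im):
    h=cv2.cvtColor(im,cv2.COLOR_BGR2HSV);return cv2.inRange(h,(8,90,90),(22,255,255))
def blobs(m,amin=60):
    cs,_=cv2.findContours(m,cv2.RETR_CCOMP,cv2.CHAIN_APPROX_NONE);return [c for c in cs if cv2.contourArea(c)>amin]
E
python3 - <<'E'
from h import *
for n in("scene","side"):
    im,C,_=snap(n);cv2.imwrite(f"pics/{n}1.png",im)
    for c in blobs(wood(im),40):
        print(n,cv2.contourArea(c),cv2.boundingRect(c),cv2.boxPoints(cv2.minAreaRect(c)).round(1).tolist())
C=cam("scene");
print("weight",onz(C,[197,194],.007),"pile",onz(C,[275,216],.117),"plate corners",onz(C,[[241,182],[317,187],[236,250],[308,256]],.085))
print("jar",onz(C,[366,166],.08),"beaker",onz(C,[177,236],.085), "tray",onz(C,[[371,247],[461,250]],.012))
D=cam("side")
print("knob side",onz(D,[354,147],.036),"knob scene",onz(C,[195,188],.036), "weight side",onz(D,[354,151],.007))
E
```

```text
scene 815.5 (501, 331, 34, 34) [[494.0, 345.0], [514.0, 325.0], [540.5, 351.5], [520.5, 371.5]]
scene 723.5 (329, 279, 32, 31) [[329.0, 279.0], [360.0, 279.0], [360.0, 309.0], [329.0, 309.0]]
scene 688.0 (431, 276, 31, 30) [[431.0, 276.0], [461.0, 276.0], [461.0, 305.0], [431.0, 305.0]]
scene 204.5 (109, 256, 22, 25) [[108.80000305175781, 278.29998779296875], [122.5, 255.10000610351562], [134.3000030517578, 262.1000061035156], [120.5999984741211, 285.29998779296875]]
scene 130.0 (436, 198, 15, 17) [[436.0, 198.0], [445.6000061035156, 194.8000030517578], [451.79998779296875, 213.39999389648438], [442.20001220703125, 216.60000610351562]]
scene 213.5 (411, 196, 18, 27) [[410.70001220703125, 196.10000610351562], [421.29998779296875, 193.10000610351562], [429.29998779296875, 221.60000610351562], [418.70001220703125, 224.60000610351562]]
scene 217.5 (386, 195, 14, 27) [[385.29998779296875, 195.10000610351562], [395.20001220703125, 193.1999969482422], [400.5, 220.6999969482422], [390.5, 222.60000610351562]]
scene 1985.5 (242, 190, 62, 52) [[241.6999969482422, 238.3000030517578], [244.600006
[... 1757 characters left out ...]
0517578], [294.0, 158.3000030517578], [315.5, 161.39999389648438], [313.8999938964844, 172.8000030517578]]
side 432.5 (253, 79, 26, 29) [[252.10000610351562, 79.80000305175781], [275.1000061035156, 77.19999694824219], [278.29998779296875, 106.0], [255.3000030517578, 108.5]]
weight [[ 0.5177 -0.3464  0.007 ]] pile [[ 0.6201 -0.0991  0.117 ]] plate corners [[ 0.5128 -0.2118  0.085 ]
 [ 0.5006 -0.0131  0.085 ]
 [ 0.707  -0.1793  0.085 ]
 [ 0.6991 -0.0075  0.085 ]]
jar [[0.4108 0.1082 0.08  ]] beaker [[ 0.6899 -0.3289  0.085 ]] tray [[0.6174 0.1441 0.012 ]
 [0.594  0.3751 0.012 ]]
knob side [[ 0.5119 -0.3225  0.036 ]] knob scene [[ 0.5172 -0.3454  0.036 ]] weight side [[ 0.5138 -0.3418  0.007 ]]
```

```bash
cat >> h.py <<'E'
def frame(y,z):
    y=np.array(y,float);z=np.array(z,float);z/=np.linalg.norm(z);y-=z*(y@z);y/=np.linalg.norm(y)
    return np.c_[np.cross(y,z),y,z]
def goal(p,Rw,base=None):
    """shift row from the present pose to world pose p,Rw"""
    if base is None: st=monitor.state();base=(st["tcp_pos"],R.from_rotvec(st["tool_rot"]).as_matrix())
    r=R.from_matrix(base[1].T@Rw).as_rotvec();d=base[1].T@(np.array(p)-base[0])
    print("row",np.r_[r,d].round(4),"rows>=",np.ceil(max(np.linalg.norm(r)/.15,np.linalg.norm(d)/.05)))
def deck(yaw):
    u=np.array([np.cos(yaw)*np.cos(.61),np.sin(yaw)*np.cos(.61),np.sin(.61)]) #upslope
    v=np.array([-np.sin(yaw),np.cos(yaw),0]);return u,v,np.cross(u,v)
E
python3 - <<'E'
from h import *
C,D=cam("scene"),cam("side")
# bar middles by crude two-view rays
print(tri(C,[[393,208],[420,209],[444,206]],D,[[304.5,263.5],[298,288.7],[303,322.7]]))
u,v,n=deck(.1)
goal(np.array([.535,.25,.064])+.15*n,frame(v,-n))
E
```

```text
[[0.5265 0.1873 0.0695]
 [0.5208 0.2565 0.0703]
 [0.4917 0.3222 0.0536]]
row [-0.1251 -0.6017 -0.3947 -0.3553 -0.1585  0.0393] rows>= 8.0
```

```bash
r="-0.125 -0.6 -0.395 -0.355 -0.158 0.04 0.05"; python3 shift.py '-0.125 -0.6 -0.395 -0.355 -0.158 0.04 0.05;-0.125 -0.6 -0.395 -0.355 -0.158 0.04 0.05;-0.125 -0.6 -0.395 -0.355 -0.158 0.04 0.05;-0.125 -0.6 -0.395 -0.355 -0.158 0.04 0.05;-0.125 -0.6 -0.395 -0.355 -0.158 0.04 0.05;-0.125 -0.6 -0.395 -0.355 -0.158 0.04 0.05;-0.125 -0.6 -0.395 -0.355 -0.158 0.04 0.05;-0.125 -0.6 -0.395 -0.355 -0.158 0.04 0.05;-0.125 -0.6 -0.395 -0.355 -0.158 0.04 0.05;-0.125 -0.6 -0.395 -0.355 -0.158 0.04 0.05' 40
python3 - <<'E'
from h import *
im,C,st=snap("wrist");cv2.imwrite("pics/w1.png",im);print(st["tcp_pos"],st["tool_rot"],st["joint_vel"],st["q"])
u,v,n=deck(.1)
print("proj deck centre",proj(C,[[.535,.25,.064]]))
for c in blobs(wood(im),300):
    b=cv2.boxPoints(cv2.minAreaRect(c));print(cv2.contourArea(c),b.round(0).tolist())
    m=cv2.boundingRect(c)
E
```

```text
clock: 1.2
tcp_pos: [0.4499, 0.241, 0.1863]
tool_rot: [-0.122, 2.531, 0.04]
contact_force: [-0.6, -0.5, -0.2]
width: 0.0497
grip_force: 0.0
[0.4499 0.241  0.1863] [-0.1222  2.531   0.0397] [ 0.0584 -0.0093  0.004  -0.006   0.0041  0.0094] [ 0.4722  0.151   2.1035 -0.6075  0.3744 -0.6832]
proj deck centre [[323.6783 186.6885]]
1013.0 [[325.0, 304.0], [373.0, 304.0], [373.0, 330.0], [325.0, 330.0]]
634.5 [[586.0, 285.0], [639.0, 253.0], [648.0, 269.0], [595.0, 300.0]]
2185.0 [[-8.0, 280.0], [0.0, 236.0], [70.0, 248.0], [62.0, 293.0]]
325.0 [[-0.0, 200.0], [19.0, 200.0], [19.0, 227.0], [0.0, 227.0]]
2465.0 [[389.0, 193.0], [398.0, 100.0], [427.0, 103.0], [418.0, 196.0]]
3916.5 [[316.0, 253.0], [319.0, 100.0], [347.0, 101.0], [345.0, 253.0]]
4121.0 [[235.0, 98.0], [266.0, 96.0], [274.0, 252.0], [243.0, 253.0]]
```

View pics/w1.png

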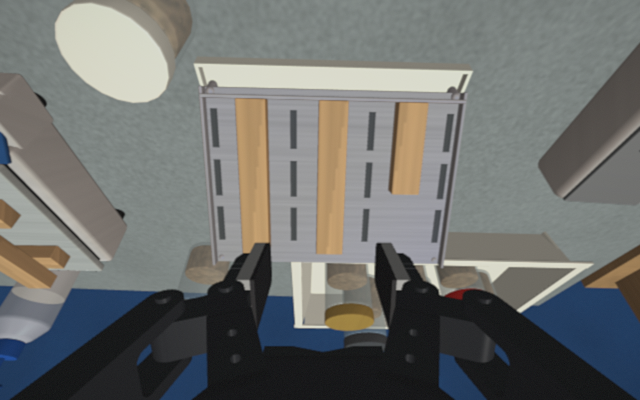

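The wrist view looks square on to the deck, with the lip at the top of the picture. The long bars run (252,98)-(258,252) and (333,100)-(331,253), and the offcut is at (408,148). The jar lid is at (110,50).

Run:
```python
from h import *
im,C,st=snap("wrist");u,v,n=deck(.1)
m=wood(im);bars=[]
# deck corners: bottom corners of the deck in picture, top edge z=.115, foot ~ .016
print("deck top corners",onz(C,[[214,263],[446,263]],.115))
D0=np.array([.528,.25,.064])
for dz in(0,.005,-.005):
  for c in blobs(m,2000)[1:] if 0 else blobs(m,2000):
    if c[:,0,1].max()>270: continue
    b=cv2.boxPoints(cv2.minAreaRect(c));b=b[np.argsort(b[:,1])]
    P=onplane(C,b,n,n@(D0+[0,0,dz])+.016)
    lo,hi=P[:2].mean(0),P[2:].mean(0);d=hi-lo
    print(dz,"mid top",(lo+hi)/2,"len",np.linalg.norm(d),"w",np.linalg.norm(P[0]-P[1]),"yaw",np.arctan2(d[1],d[0]),"foot",lo)
```

```text
deck top corners [[0.6021 0.1478 0.115 ]
 [0.5798 0.3788 0.115 ]]
0 mid top [0.4857 0.3191 0.0589] len 0.07884846155546901 w 0.024333578689392524 yaw 0.08117250244324854 foot [0.4535 0.3165 0.0364]
0 mid top [0.5155 0.2548 0.0752] len 0.13866259066615008 w 0.023470516215066062 yaw 0.07119225253050845 foot [0.4588 0.2507 0.0355]
0 mid top [0.5214 0.1851 0.0744] len 0.14004367901428463 w 0.025847172167864082 yaw 0.05196281488477749 foot [0.4641 0.1821 0.0343]
0.005 mid top [0.4831 0.3177 0.062 ] len 0.07768139619305205 w 0.023973408354146793 yaw 0.08117250244324843 foot [0.4514 0.3152 0.0398]
0.005 mid top [0.5124 0.2544 0.078 ] len 0.13661019416484818 w 0.0231231203880291 yaw 0.07119225253050833 foot [0.4566 0.2504 0.0389]
0.005 mid top [0.5182 0.1857 0.0772] len 0.13797084051142997 w 0.025464598573421492 yaw 0.05196281488477746 foot [0.4617 0.1828 0.0378]
-0.005 mid top [0.4884 0.3204 0.0559] len 0.08001552691788616 w 0.024693749024638192 yaw 0.08117250244324836 foot [0.4557 0.3178 0.033 ]
-0.005 mid top [0.5186 0.2552 0.0723] len 0.140714987167452 w 0.02381791204210299 yaw 0.07119225253050857 foot [0.4611 0.2511 0.0321]
-0.005 mid top [0.5246 0.1845 0.0716] len 0.14211651751713927 w 0.026229745762306703 yaw 0.051962814884777754 foot [0.4664 0.1814 0.0309]
```

Run:
```python
from h import *
u,v,n=deck(.07);T=frame(v,-n);p=np.array([.5214,.1851,.0744])
goal(p+.06*n,T);goal(p+.011*n,T);print(T.round(3).tolist())
```

```text
row [ 0.0185 -0.0015  0.0249  0.0097 -0.0637  0.0699] rows>= 2.0
row [ 0.0185 -0.0015  0.0249  0.0096 -0.0646  0.1189] rows>= 3.0
[[-0.818, -0.07, 0.571], [-0.057, 0.998, 0.04], [-0.573, 0.0, -0.82]]
```

```bash
python3 shift.py '0.018 -0.001 0.025 0.01 -0.064 0.07 0.04;0.018 -0.001 0.025 0.01 -0.064 0.07 0.04;0.018 -0.001 0.025 0.01 -0.064 0.07 0.04;0.018 -0.001 0.025 0.01 -0.0645 0.1 0.04;0.018 -0.001 0.025 0.01 -0.0645 0.11 0.04;0.018 -0.001 0.025 0.01 -0.0645 0.11 0.04' 40
python3 - <<'E'
from h import *
im,C,st=snap("wrist");cv2.imwrite("pics/w2.png",im);print(st["tcp_pos"],st["contact_force"])
E
```

```text
clock: 1.9
tcp_pos: [0.5118, 0.2074, 0.1191]
tool_rot: [-0.072, 2.565, -0.039]
contact_force: [-0.2, 0.3, 0.5]
width: 0.04
grip_force: 0.0
[0.5118 0.2074 0.1191] [-0.1501  0.2834  0.5031]
```

View pics/w2.png

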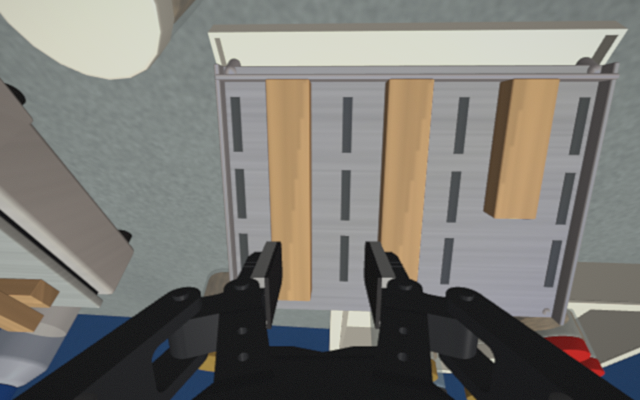

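The jaws sit between the two long bars at about (320,270), left bar at (289,190), so the arm is still short of the target. I'll check the joints before finishing the approach.

Run:
```python
from h import *
print(monitor.state()["q"])
u,v,n=deck(.07);T=frame(v,-n);p=np.array([.5214,.1851,.0744])
goal(p+.05*n,T)
```

```text
[ 0.365   0.3452  2.0616 -0.8303  0.2832 -0.5095]
row [-0.0508 -0.0362  0.0018  0.0193 -0.0228 -0.0063] rows>= 1.0
```

Run:
```python
from h import *
u,v,n=deck(.07);t=.25;h=np.array([np.cos(.07),np.sin(.07),0])
z=np.array([0,0,-1])*np.cos(t)+h*np.sin(t);T=frame(v,z)
c=np.array([.5214,.1851,.0744])-.008*n
goal(c-.06*z,T);goal(c-.022*z,T)
```

```text
row [-0.0505  0.3237 -0.0073 -0.0019 -0.0228 -0.0053] rows>= 3.0
row [-0.0505  0.3237 -0.0073  0.0102 -0.021   0.0307] rows>= 3.0
```

```bash
python3 shift.py '-0.05 0.324 -0.007 -0.002 -0.023 -0.006 0.04;-0.05 0.324 -0.007 -0.002 -0.023 -0.006 0.04;-0.05 0.324 -0.007 -0.002 -0.023 -0.006 0.04;-0.05 0.324 -0.007 -0.002 -0.023 -0.006 0.04;-0.05 0.324 -0.007 -0.002 -0.023 -0.006 0.04;-0.05 0.324 -0.007 -0.002 -0.023 -0.006 0.04' 60
python3 - <<'E'
from h import *
im,C,st=snap("wrist");cv2.imwrite("pics/w3.png",im);print(st["q"])
u,v,n=deck(.07);t=.25;h=np.array([np.cos(.07),np.sin(.07),0])
z=np.array([0,0,-1])*np.cos(t)+h*np.sin(t);T=frame(v,z)
for c in blobs(wood(im),2000):
    if c[:,0,1].min()>250: continue
    b=cv2.boxPoints(cv2.minAreaRect(c));b=b[np.argsort(b[:,1])]
    P=onplane(C,b,n,n@np.array([.528,.25,.064])+.016);print(P.tolist(),P.mean(0),np.linalg.norm(P[:2].mean(0)-P[2:].mean(0)))
c=np.array([.5214,.1851,.0744])-.008*n
goal(c-.06*z,T);goal(c-.022*z,T)
E
```

```text
clock: 2.55
tcp_pos: [0.5114, 0.1823, 0.127]
tool_rot: [-0.094, 2.887, 0.009]
contact_force: [-1.1, 0.5, -0.2]
width: 0.0401
grip_force: 0.0
[ 0.226   0.3653  1.8333 -0.0658  0.6944 -1.3645]
[[0.45765456175027414, 0.2623450518780717, 0.03507870766001919], [0.46002792817775884, 0.2368388191914872, 0.03548657959484225], [0.5581115400385169, 0.26911825462954575, 0.10544914101872699], [0.5604040491597402, 0.24473550757309553, 0.10585555954980191]] [0.509  0.2533 0.0705] 0.12283802539138235
[[0.4644031258360096, 0.16945042927503556, 0.035242759605485424], [0.46280376970184833, 0.19383435645648445, 0.03531967002440789], [0.5774675539695673, 0.1773051838746185, 0.11445606888451984], [0.5758908552711755, 0.20048072741404616, 0.114489705151579]] [0.5201 0.1853 0.0749] 0.13823899013829716
[[0.4524816079801296, 0.3294915162432299, 0.03475449995677332], [0.4553212445897382, 0.30427633726934866, 0.0355016868033762], [0.5177553456688496, 0.3337595736641944, 0.08047246182819376], [0.5205155456629573, 0.30926565147699475, 0.0811995230811561]] [0.4865 0.3192 0.058 ] 0.07978793176150195
row [-0.0034  0.0015 -0.0036 -0.0005  0.002   0.0007] rows>= 1.0
row [-0.0034  0.0015 -0.0036 -0.0005  0.0021  0.0387] rows>= 1.0
```

View pics/w3.png

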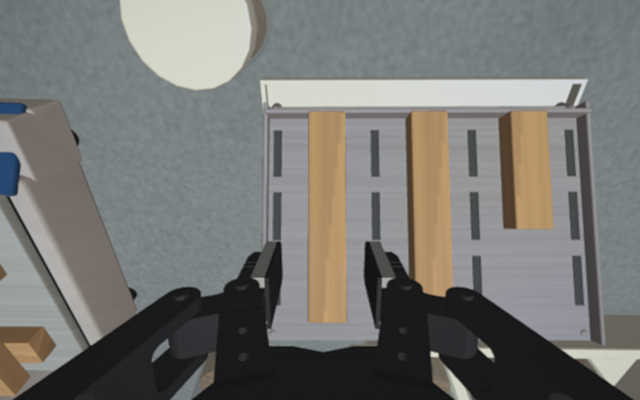

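The jaws (at 268 and 380) straddle the left bar (328). Descending and gripping.

```bash
python3 shift.py '0 0 0 0 0.002 0.02 0.04;0 0 0 0 0.002 0.038 0.04;0 0 0 0 0.002 0.038 0.04;0 0 0 0 0.002 0.038 0.04' 60; python3 shift.py '0 0 0 0 0 0 0.02;0 0 0 0 0 0 0.02;0 0 0 0 0 0 0.02;0 0 0 0 0 0 0.02' 60
python3 - <<'E'
from h import *
u,v,n=deck(.07);t=.25;h=np.array([np.cos(.07),np.sin(.07),0])
st=monitor.state();T=R.from_rotvec(st["tool_rot"]).as_matrix();print(st["q"])
p=st["tcp_pos"];
goal(p+.12*n,T)
E
```

```text
clock: 3.0
tcp_pos: [0.5198, 0.1853, 0.0896]
tool_rot: [-0.097, 2.891, 0.01]
contact_force: [-0.1, -0.2, 0.4]
width: 0.04
grip_force: 0.0
clock: 3.4
tcp_pos: [0.5211, 0.185, 0.0903]
tool_rot: [-0.096, 2.889, 0.011]
contact_force: [0.8, 0.1, -0.8]
width: 0.0199
grip_force: 0.0
[ 0.2257  0.4368  1.8452 -0.0694  0.613  -1.3595]
row [ 0.      0.      0.      0.0422 -0.0003 -0.1123] rows>= 3.0
```

The pads closed on nothing (20 mm opening, no grip force), so the bar lies deeper than measured. I'll reopen and feel down in small steps.

```bash
python3 shift.py '0 0 0 0 0 -0.01 0.038;0 0 0 0 0 -0.01 0.038;0 0 0 0 0 0 0.038;0 0 0 0 0 0.004 0.038;0 0 0 0 0 0.004 0.038'
python3 shift.py '0 0 0 0 0 0.003 0.038;0 0 0 0 0 0.003 0.038' ; python3 shift.py '0 0 0 0 0 0.003 0.038;0 0 0 0 0 0.003 0.038'
python3 - <<'E'
from h import *
im,C,st=snap("wrist");cv2.imwrite("pics/w4.png",im[200:,180:460])
E
```

```text
clock: 3.9
tcp_pos: [0.5214, 0.1849, 0.0847]
tool_rot: [-0.096, 2.892, 0.011]
contact_force: [-0.3, 1.1, -0.1]
width: 0.0379
grip_force: 0.0
clock: 4.1
tcp_pos: [0.5226, 0.1851, 0.0826]
tool_rot: [-0.096, 2.891, 0.011]
contact_force: [0.6, 0.7, -0.4]
width: 0.0385
grip_force: 0.0
clock: 4.3
tcp_pos: [0.5234, 0.1852, 0.0799]
tool_rot: [-0.096, 2.89, 0.011]
contact_force: [-0.3, -1.0, 0.6]
width: 0.0376
grip_force: 0.0
```

View pics/w4.png

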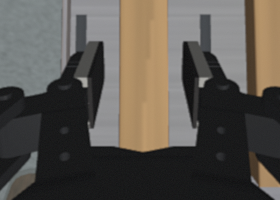

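The jaws (crop 100 and 187) straddle the bar (144), with no deck contact yet. Closing here, 10 mm lower.

```bash
python3 shift.py '0 0 0 0 0 0 0.018;0 0 0 0 0 0 0.018;0 0 0 0 0 0 0.018;0 0 0 0 0 0 0.018' 60
```

```text
clock: 4.75
tcp_pos: [0.5235, 0.1852, 0.0803]
tool_rot: [-0.096, 2.89, 0.011]
contact_force: [-0.7, 0.7, 0.4]
width: 0.0179
grip_force: 0.0
```

Run:
```python
from h import *
im,C,st=snap("wrist");s=snapshot("side");c=snapshot("scene")
print(st["width"],st["grip_force"],st["q"])
a=cv2.resize(im[180:400,180:460],(400,300));b=cv2.resize(s[220:370,230:380],(400,400),interpolation=cv2.INTER_CUBIC);d=cv2.resize(c[140:260,350:490],(400,300),interpolation=cv2.INTER_CUBIC)
o=np.zeros((600,800,3),np.uint8);o[:300,:400]=a;o[300:,:400]=d;o[:400,400:]=b
cv2.imwrite("pics/m1.png",o)
tip=st["tcp_pos"]+.022*R.from_rotvec(st["tool_rot"]).as_matrix()[:,2]
print("tip px wrist",proj(C,tip),"side",proj(cam("side"),tip),"scene",proj(cam("scene"),tip))
```

```text
0.017927674405035888 0.0 [ 0.2249  0.4563  1.8482 -0.0711  0.5911 -1.3581]
tip px wrist [[323.2375 238.2059]] side [[303.2907 266.0179]] scene [[391.4327 210.4923]]
```

View pics/m1.png

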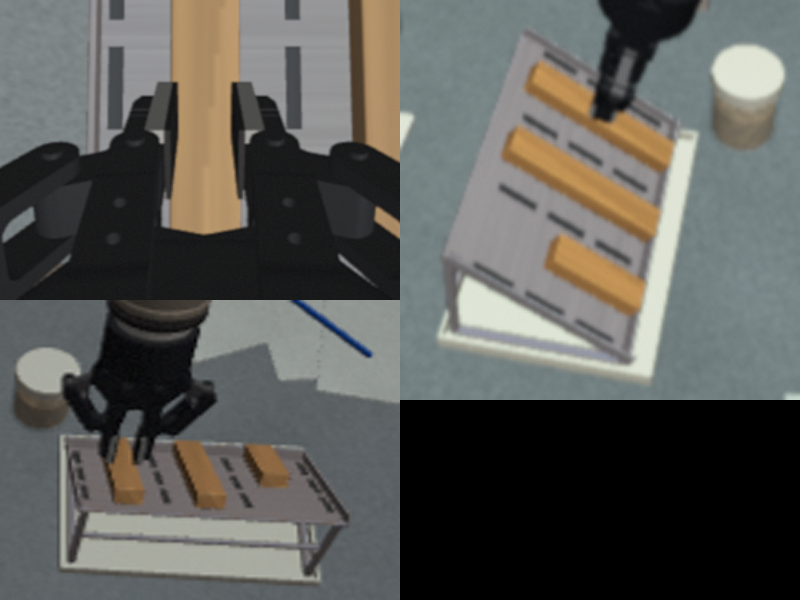

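The fingertips (side crop (603,112), scene crop (122,458)) sit roughly 10 mm shorter than the 22 mm figure predicts, just above the bar top. I'll go deeper.

```bash
python3 shift.py '0 0 0 0 0 0 0.038;0 0 0 0 0 0 0.038;0 0 0 0 0 0.005 0.038;0 0 0 0 0 0.008 0.038;0 0 0 0 0 0.008 0.038'
 python3 shift.py '0 0 0 0 0 0 0.02;0 0 0 0 0 0 0.02;0 0 0 0 0 0 0.02;0 0 0 0 0 0 0.02' 60
```

```text
clock: 5.4
tcp_pos: [0.5252, 0.1852, 0.0717]
tool_rot: [-0.096, 2.891, 0.011]
contact_force: [0.2, -1.1, -0.0]
width: 0.038
grip_force: 0.0
clock: 5.8
tcp_pos: [0.5253, 0.1853, 0.0726]
tool_rot: [-0.096, 2.89, 0.011]
contact_force: [-1.7, -0.3, 3.0]
width: 0.0216
grip_force: 58.8
```

```bash
python3 shift.py '0 0 0 0 0 0 0.038;0 0 0 0 0 0 0.038;0 0 0 0 0 0.005 0.038;0 0 0 0 0 0.005 0.038'
 python3 shift.py '0 0 0 0 0 0 0.02;0 0 0 0 0 0 0.02;0 0 0 0 0 0 0.02;0 0 0 0 0 0 0.02' 60
```

```text
clock: 6.2
tcp_pos: [0.5265, 0.1854, 0.0669]
tool_rot: [-0.096, 2.891, 0.011]
contact_force: [0.2, 0.5, 0.6]
width: 0.038
grip_force: 0.0
clock: 6.6
tcp_pos: [0.5266, 0.1854, 0.0676]
tool_rot: [-0.096, 2.89, 0.011]
contact_force: [-1.7, -0.7, 1.2]
width: 0.0232
grip_force: 59.0
```

```bash
python3 shift.py '0 0 0 0.007 0 -0.019 0.02;0 0 0 0.021 0 -0.056 0.02;0 0 0 0.042 0 -0.112 0.02;0 0 0 0.042 0 -0.112 0.02;0 0 0 0.042 0 -0.112 0.02'
python3 - <<'E'
from h import *
im,C,st=snap("wrist");cv2.imwrite("pics/w5.png",im);s=snapshot("side");c=snapshot("scene")
cv2.imwrite("pics/s5.png",s);cv2.imwrite("pics/c5.png",c)
print(st["q"],st["grip_force"],st["width"])
for nm,i in(("wrist",im),("scene",c),("side",s)):
  for k in blobs(wood(i),40):
    x,y,w,h=cv2.boundingRect(k)
    if nm=="wrist" and cv2.contourArea(k)>1000 or nm=="scene" and 180<y<280 and 230<x<460 or nm=="side" and 260<x<350 and y>140:
      print(nm,cv2.contourArea(k),cv2.boxPoints(cv2.minAreaRect(k)).round(0).tolist())
o=np.zeros((600,800,3),np.uint8);o[:250,:400]=cv2.resize(im,(400,250));o[:400,400:]=cv2.resize(s[130:330,200:400],(400,400));o[250:530,:400]=cv2.resize(c[130:270,230:430],(400,280))
cv2.imwrite("pics/m2.png",o)
E
```

```text
clock: 7.1
tcp_pos: [0.4588, 0.1813, 0.1675]
tool_rot: [-0.096, 2.886, 0.013]
contact_force: [0.4, 0.4, -1.0]
width: 0.0229
grip_force: 59.1
[ 0.2506  0.2263  1.9034 -0.0662  0.7629 -1.3449] 59.0840882062912 0.02292189361871275
wrist 6661.0 [[-0.0, 264.0], [101.0, 264.0], [101.0, 379.0], [0.0, 379.0]]
wrist 2477.0 [[464.0, 160.0], [493.0, 159.0], [496.0, 250.0], [467.0, 251.0]]
wrist 3571.5 [[386.0, 160.0], [415.0, 159.0], [419.0, 294.0], [390.0, 295.0]]
wrist 11665.0 [[296.0, 113.0], [349.0, 113.0], [349.0, 351.0], [296.0, 351.0]]
scene 734.0 [[324.0, 303.0], [334.0, 274.0], [364.0, 284.0], [355.0, 313.0]]
scene 688.5 [[431.0, 276.0], [461.0, 276.0], [461.0, 305.0], [431.0, 305.0]]
scene 130.0 [[436.0, 198.0], [446.0, 195.0], [452.0, 213.0], [442.0, 217.0]]
scene 215.5 [[411.0, 196.0], [421.0, 193.0], [429.0, 222.0], [419.0, 225.0]]
scene 1988.5 [[242.0, 238.0], [244.0, 188.0], [303.0, 191.0], [300.0, 242.0]]
scene 483.5 [[260.0, 228.0], [261.0, 206.0], [285.0, 207.0], [284.0, 229.0]]
side 509.0 [[282.0, 319.0], [289.0, 307.0], [324.0, 326.0], [317.0, 339.0]]
side 792.5 [[266.0, 278.0], [273.0, 266.0], [330.0, 299.0], [323.0, 311.0]]
side 298.0 [[335.0, 243.0], [342.0, 233.0], [368.0, 251.0], [361.0, 261.0]]
side 349.5 [[305.0, 224.0], [312.0, 213.0], [337.0, 229.0], [330.0, 241.0]]
side 1403.5 [[271.0, 185.0], [276.0, 148.0], [331.0, 155.0], [326.0, 192.0]]
side 214.5 [[292.0, 170.0], [294.0, 158.0], [315.0, 161.0], [314.0, 173.0]]
```

View pics/m2.png

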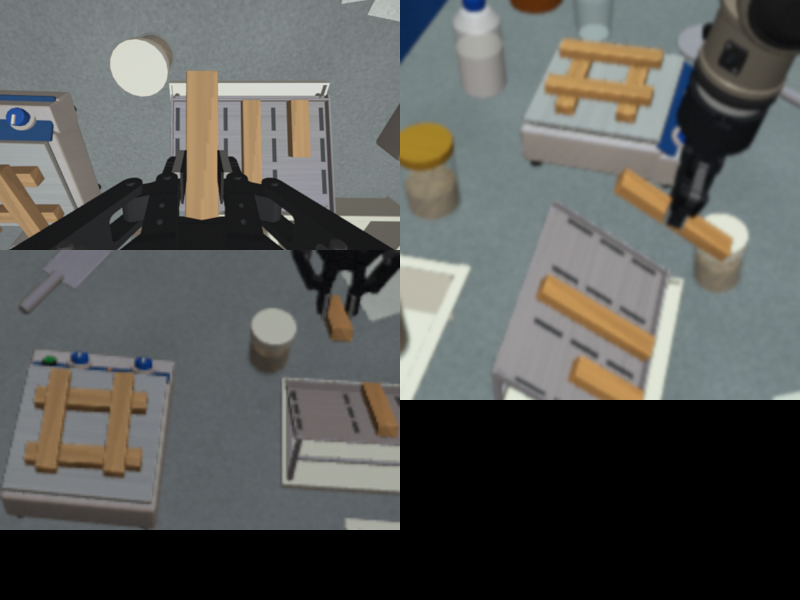

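The bar is held level across the jaws, roughly at its middle. The pile's hole is visible in the scene view at about (272,217) and the side view at (304,165). Next I'll measure the pile's centre and direction.

Run:
```python
from h import *
C,D=cam("scene"),cam("side")
ims={n:cv2.imread(f) for n,f in(("scene","pics/c5.png"),("side","pics/s5.png"))}
for n,K in(("scene",C),("side",D)):
    m=wood(ims[n])
    for c in blobs(m,150):
        x,y,w,h=cv2.boundingRect(c)
        ok=(n=="scene" and 255<x<265 and 200<y<210) or (n=="side" and 288<x<297 and 155<y<163)
        big=(n=="scene" and 238<x<246 and 185<y<195) or (n=="side" and 268<x<277 and 145<y<155)
        if ok:
            M=cv2.moments(c);p=[M["m10"]/M["m00"],M["m01"]/M["m00"]];print(n,"hole",p,onz(K,p,.109))
            q=cv2.boxPoints(cv2.minAreaRect(c));print(onz(K,q,.109).tolist())
        if big:
            M=cv2.moments(c);
            h=cv2.approxPolyDP(cv2.convexHull(c),2,True)[:,0];print(n,"hull",h.tolist(),"\n",onz(K,h,.117)[:,:2].tolist())
# static-camera plate: bright box
```

```text
scene hull [[256, 190], [296, 192], [302, 201], [299, 237], [289, 241], [253, 239], [242, 234], [248, 199]] 
 [[0.5525507035137032, -0.15992638115147867], [0.54452241752264, -0.06017238709207194], [0.5687154242982937, -0.041300215888224814], [0.6684582541469064, -0.03295810643068399], [0.6820474657175329, -0.05436584416570921], [0.6884454667191465, -0.13833265139135537], [0.6790571729096428, -0.16663166513464783], [0.5814780788959273, -0.17386877513189908]]
scene hole [272.57428472940364, 217.38159255429161] [[ 0.6202 -0.1057  0.109 ]]
[[0.652255131920719, -0.13107109559945773, 0.10899999999999987], [0.5915989655590858, -0.14058293869739813, 0.10899999999999999], [0.587058102061904, -0.07971843463173293, 0.10899999999999999], [0.647787627531877, -0.07202128436784348, 0.1090000000000001]]
side hull [[282, 150], [330, 155], [324, 182], [316, 190], [278, 185], [273, 170]] 
 [[0.6822075905158291, -0.1437320355911733], [0.5505166175436467, -0.15608506021534685], [0.5389293375543103, -0.04184031422038892], [0.550550205981259, -0.006947205598376693], [0.6465241926620118, -0.0004443547764332312], [0.6777450931869915, -0.05403435457294803]]
side hole [304.006216006216, 165.65190365190364] [[ 0.6083 -0.1026  0.109 ]]
[[0.6325205714815396, -0.07664117266074166, 0.10899999999999999], [0.6433029295193277, -0.12563955392339454, 0.10899999999999999], [0.5839100747080055, -0.12942649916190896, 0.1090000000000001], [0.5750056898911633, -0.08064535895341096, 0.10899999999999999]]
```

```bash
cat >> h.py <<'E'
def place_rot(Tg,dyaw,phi):
    """tool rotation that lays a bar gripped with Tg on the deck level along the pile's -y"""
    u,v,n=deck(dyaw);v=Tg[:,1]-n*(Tg[:,1]@n);v/=np.linalg.norm(v);u=np.cross(v,n)
    ex=np.array([np.cos(phi),np.sin(phi),0]);ey=np.array([-np.sin(phi),np.cos(phi),0])
    return np.c_[-ey,ex,[0,0,1]]@np.c_[u,v,n].T@Tg
E
python3 - <<'E'
from h import *
Tg=R.from_rotvec([-.096,2.89,.011]).as_matrix();T=place_rot(Tg,.07,.085);print(T)
print(R.from_matrix(T).as_rotvec())
goal([.50,-.08,.26],T)
E
```

```text
[[-0.0785  0.9964 -0.0324]
 [ 0.9326  0.0849  0.3507]
 [ 0.3522 -0.0027 -0.9359]]
[-1.9312 -2.1017 -0.3484]
row [-0.0859  0.4826  1.5697 -0.0468 -0.263  -0.0863] rows>= 11.0
```

```bash
python3 shift.py '-0.01 0.05 0.15 0 0 -0.05 0.02;-0.086 0.483 1.57 -0.047 -0.263 -0.086 0.02;-0.086 0.483 1.57 -0.047 -0.263 -0.086 0.02;-0.086 0.483 1.57 -0.047 -0.263 -0.086 0.02;-0.086 0.483 1.57 -0.047 -0.263 -0.086 0.02;-0.086 0.483 1.57 -0.047 -0.263 -0.086 0.02;-0.086 0.483 1.57 -0.047 -0.263 -0.086 0.02;-0.086 0.483 1.57 -0.047 -0.263 -0.086 0.02;-0.086 0.483 1.57 -0.047 -0.263 -0.086 0.02;-0.086 0.483 1.57 -0.047 -0.263 -0.086 0.02'
python3 - <<'E'
from h import *
T=place_rot(R.from_rotvec([-.096,2.89,.011]).as_matrix(),.07,.085)
goal([.50,-.08,.26],T)
E
```

```text
clock: 8.25
tcp_pos: [0.5005, -0.0808, 0.2586]
tool_rot: [-1.814, -2.256, -0.33]
contact_force: [-0.6, -0.2, 0.3]
width: 0.0229
grip_force: 59.2
row [-0.0085  0.0382  0.1306  0.0012 -0.0003 -0.001 ] rows>= 1.0
```

```bash
python3 shift.py '-0.008 0.038 0.131 0 0 0 0.02;-0.008 0.038 0.131 0 0 0 0.02;-0.008 0.038 0.131 0 0 0 0.02'
python3 - <<'E'
from h import *
im,C,st=snap("wrist");s=snapshot("side");c=snapshot("scene")
for f,i in(("w6",im),("s6",s),("c6",c)):cv2.imwrite(f"pics/{f}.png",i)
for k in blobs(wood(im),300):
    q=cv2.boxPoints(cv2.minAreaRect(k));print(cv2.contourArea(k),q.round(0).tolist())
print("pile guess px",proj(C,[[.616,-.102,.117]]),st["tool_rot"],st["q"])
o=np.zeros((600,800,3),np.uint8);o[:400,:640]=im;o[400:600,:400]=cv2.resize(s[130:230,250:450],(400,200));o[400:,400:]=cv2.resize(c[150:250,230:430],(400,200))
cv2.imwrite("pics/m3.png",o)
E
```

```text
clock: 8.55
tcp_pos: [0.5001, -0.0803, 0.2594]
tool_rot: [-1.923, -2.114, -0.347]
contact_force: [-0.3, 0.1, -0.3]
width: 0.023
grip_force: 59.2
6966.5 [[364.0, 324.0], [366.0, 204.0], [516.0, 208.0], [513.0, 327.0]]
11609.0 [[296.0, 114.0], [349.0, 114.0], [349.0, 351.0], [296.0, 351.0]]
3050.5 [[580.0, 68.0], [639.0, 68.0], [639.0, 135.0], [580.0, 135.0]]
pile guess px [[443.3932 274.2546]] [-1.9233 -2.1136 -0.3473] [-0.4987  0.3692  1.4472  0.2944  1.5318 -0.6351]
```

View pics/m3.png

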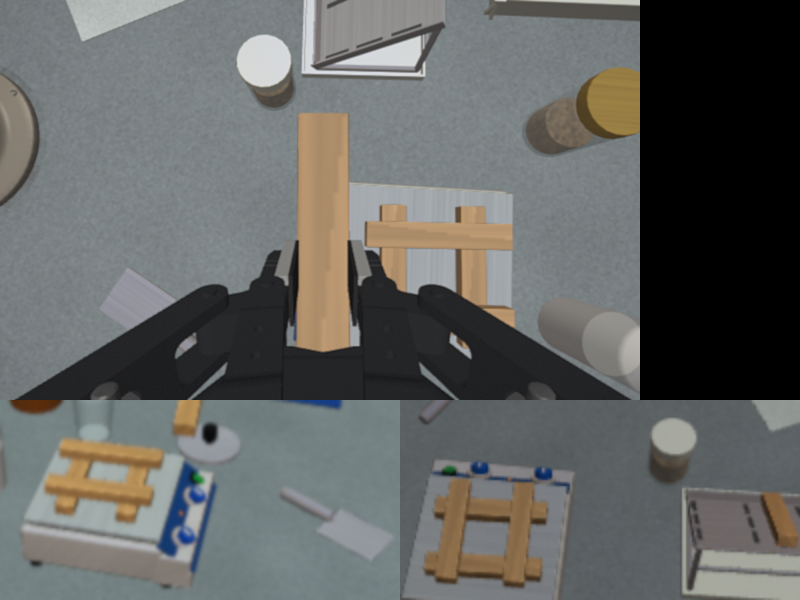

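The wrist view shows the +y second-layer bar spanning (366,234)-(513,236) and the bottom bars' +y ends at (394,206) and (472,206). The held bar's top face is 51 px wide, with its end at row 114.

Run:
```python
from h import *
st=monitor.state();C=cam("wrist",st);K,o,Rw=C
im=cv2.imread("pics/w6.png");m=wood(im)
for r in(120,150,180,210,230):
    x=np.where(m[r,280:360])[0]+280;print(r,x.min(),x.max(),end="; ")
w=np.mean([np.ptp(np.where(m[r,285:356])[0])+1 for r in(130,150,170)])
dep=317.17*.025/w;print("w",w,"depth",dep)
ax=Rw[:,2];P=o+dep*ax;print("cam",o,"fwd",ax,"TCP",st["tcp_pos"],"bar top pt",P)
ztop=P[2];e=onz(C,[[298,114],[349,114]],ztop);E=e.mean(0)
ey=np.array([-np.sin(.085),np.cos(.085),0]);print("bar end top",e.tolist(),"mid",E-.07*ey, "mid-TCP",E-.07*ey-[0,0,.008]-st["tcp_pos"])
print("second +y bar corners",onz(C,[[366,222],[513,223],[513,249],[366,246]],.117)[:,:2].tolist())
print("bottom bar ends",onz(C,[[382,206],[407,206],[459,208],[486,208]],.101)[:,:2].tolist())
# refine columns of bottom bars
for r in(215,260,280):
    x=np.where(m[r,360:520])[0]+360;g=np.split(x,np.where(np.diff(x)>2)[0]+1);print(r,[(a[0],a[-1]) for a in g])
    print([onz(C,[[a[0],r],[a[-1],r]],.101).mean(0)[:2] for a in g])
```

```text
120 298 347; 150 298 347; 180 298 347; 210 298 348; 230 298 348; w 50.0 depth 0.158585
cam [ 0.4977 -0.0658  0.4221] fwd [-0.0049  0.0768 -0.997 ] TCP [ 0.5001 -0.0796  0.2606] bar top pt [ 0.4969 -0.0537  0.264 ]
bar end top [[0.48019889221566414, -0.010786471080048939, 0.2640137465192026], [0.5061302770888302, -0.008333169512996577, 0.2640137465192026]] mid [ 0.4991 -0.0793  0.264 ] mid-TCP [-0.001   0.0003 -0.0046]
second +y bar corners [[0.5394900688992246, -0.05916919848615679], [0.6802531264150897, -0.04692868699664722], [0.6814263639314158, -0.07169269672706229], [0.5413854395990378, -0.08194991063383258]]
bottom bar ends [[0.5565064523818645, -0.04116279023414369], [0.5817741186918418, -0.03878974551249037], [0.6344831513018016, -0.03588091592800595], [0.6617899622907977, -0.03331676327085564]]
215 [(np.int64(381), np.int64(405)), (np.int64(456), np.int64(484))]
[array([ 0.5683, -0.0492]), array([ 0.646 , -0.0419])]
260 [(np.int64(381), np.int64(405)), (np.int64(457), np.int64(484))]
[array([ 0.5718, -0.0941]), array([ 0.6491, -0.0869])]
280 [(np.int64(393), np.int64(405)), (np.int64(457), np.int64(485))]
[array([ 0.5792, -0.1132]), array([ 0.6508, -0.1066])]
```

Run:
```python
from h import *
T=place_rot(R.from_rotvec([-.096,2.89,.011]).as_matrix(),.07,.087)
goal([.6553,-.1028,.16],T);goal([.6553,-.1028,.1326],T)
```

```text
row [ 0.0018  0.0039  0.0081 -0.0704  0.1521  0.0814] rows>= 4.0
row [ 0.0018  0.0039  0.0081 -0.08    0.1521  0.1071] rows>= 5.0
```

```bash
python3 shift.py '0.002 0.004 0.008 -0.07 0.152 0.081 0.02;0.002 0.004 0.008 -0.07 0.152 0.081 0.02;0.002 0.004 0.008 -0.07 0.152 0.081 0.02;0.002 0.004 0.008 -0.07 0.152 0.081 0.02;0.002 0.004 0.008 -0.07 0.152 0.081 0.02;0.002 0.004 0.008 -0.075 0.152 0.094 0.02;0.002 0.004 0.008 -0.08 0.152 0.107 0.02;0.002 0.004 0.008 -0.08 0.152 0.107 0.02;0.002 0.004 0.008 -0.08 0.152 0.107 0.02'
python3 shift.py '0 0 0 -0.0004 0 0.001 0.02;0 0 0 -0.0007 0 0.002 0.02;0 0 0 -0.0007 0 0.002 0.02'
```

```text
clock: 9.6
tcp_pos: [0.6546, -0.1033, 0.1336]
tool_rot: [-1.931, -2.101, -0.349]
contact_force: [0.8, 1.1, -0.2]
width: 0.0229
grip_force: 59.3
clock: 9.9
tcp_pos: [0.6551, -0.1034, 0.1312]
tool_rot: [-1.931, -2.102, -0.349]
contact_force: [-0.5, -0.2, -0.1]
width: 0.0232
grip_force: 59.3
```

```bash
for i in 1; do python3 shift.py '0 0 0 -0.0005 0 0.0014 0.02;0 0 0 -0.0005 0 0.0014 0.02'; done; python3 shift.py '0 0 0 -0.0005 0 0.0014 0.02;0 0 0 -0.0005 0 0.0014 0.02'
```

```text
clock: 10.1
tcp_pos: [0.655, -0.1033, 0.1291]
tool_rot: [-1.931, -2.101, -0.348]
contact_force: [0.4, 0.2, -1.1]
width: 0.0232
grip_force: 59.3
clock: 10.3
tcp_pos: [0.6549, -0.1032, 0.1274]
tool_rot: [-1.931, -2.101, -0.348]
contact_force: [0.3, -0.3, -1.3]
width: 0.0229
grip_force: 59.3
```

```bash
python3 shift.py '0 0 0 -0.0005 0 0.0014 0.02;0 0 0 -0.0005 0 0.0014 0.02'
```

```text
clock: 10.5
tcp_pos: [0.6549, -0.1032, 0.126]
tool_rot: [-1.931, -2.101, -0.348]
contact_force: [0.2, -0.5, -0.2]
width: 0.0232
grip_force: 59.3
```

```bash
python3 shift.py '0 0 0 -0.0005 0 0.0014 0.02;0 0 0 -0.0005 0 0.0014 0.02';python3 shift.py '0 0 0 -0.0005 0 0.0014 0.02;0 0 0 -0.0005 0 0.0014 0.02'
```

```text
clock: 10.7
tcp_pos: [0.6549, -0.1032, 0.1245]
tool_rot: [-1.931, -2.101, -0.348]
contact_force: [0.0, 0.9, 0.1]
width: 0.023
grip_force: 59.3
clock: 10.9
tcp_pos: [0.6549, -0.1032, 0.1231]
tool_rot: [-1.931, -2.101, -0.348]
contact_force: [0.2, 0.2, -0.5]
width: 0.023
grip_force: 59.3
```

```bash
python3 shift.py '0 0 0 -0.0005 0 0.0014 0.02;0 0 0 -0.0005 0 0.0014 0.02'
```

```text
clock: 11.1
tcp_pos: [0.6551, -0.1032, 0.1222]
tool_rot: [-1.931, -2.101, -0.349]
contact_force: [-0.6, -0.5, 2.4]
width: 0.023
grip_force: 59.6
```

Contact (2.4 N up) at TCP z 0.122. Releasing and backing off.

```bash
python3 shift.py '0 0 0 0 0 0 0.026;0 0 0 0 0 0 0.032;0 0 0 0 0 0 0.04;0 0 0 0 0 0 0.04;0 0 0 0 0 -0.01 0.04;0 0 0 0 0 -0.03 0.04;0 0 0 0.03 0 -0.08 0.04;0 0 0 0.05 0 -0.13 0.04;0 0 0 0.05 0 -0.13 0.04;0 0 0 0.05 0 -0.13 0.04'
python3 - <<'E'
from h import *
im,C,st=snap("wrist");cv2.imwrite("pics/w7.png",im);cv2.imwrite("pics/c7.png",snapshot("scene"));cv2.imwrite("pics/s7.png",snapshot("side"))
for k in blobs(wood(im),300):
    q=cv2.approxPolyDP(cv2.convexHull(k),4,True)[:,0];print(cv2.contourArea(k),q.tolist())
u,v,n=deck(.075);t=.25;h=np.array([np.cos(.075),np.sin(.075),0])
z=np.array([0,0,-1])*np.cos(t)+h*np.sin(t);T=frame(v,z)
# same TCP-vs-bar geometry as the first grasp, moved by the bars' measured offset
p=np.array([.5266,.1854,.0676])+np.array([.5155,.2548,.0752])-np.array([.5214,.1851,.0744])
print(p);goal(p-.09*z,T);print(st["q"])
E
```

```text
clock: 12.1
tcp_pos: [0.6562, -0.1026, 0.2647]
tool_rot: [-1.934, -2.107, -0.352]
contact_force: [0.7, -0.6, -1.0]
width: 0.0401
grip_force: 0.0
9592.5 [[333, 168], [349, 188], [348, 293], [333, 317], [308, 317], [206, 291], [210, 186], [233, 171]]
3433.0 [[470, 36], [492, 51], [496, 78], [479, 98], [456, 100], [436, 87], [428, 63], [444, 41]]
[0.5207 0.2551 0.0684]
row [ 0.0833 -0.4858 -1.5795  0.3069 -0.1249  0.2276] rows>= 12.0
[-0.4204  0.6736  0.9215  0.3156  1.7155 -0.4868]
```

```bash
python3 shift.py '0.083 -0.486 -1.58 0.307 -0.125 0.228 0.04;0.083 -0.486 -1.58 0.307 -0.125 0.228 0.04;0.083 -0.486 -1.58 0.307 -0.125 0.228 0.04;0.083 -0.486 -1.58 0.307 -0.125 0.228 0.04;0.083 -0.486 -1.58 0.307 -0.125 0.228 0.04;0.083 -0.486 -1.58 0.307 -0.125 0.228 0.04;0.083 -0.486 -1.58 0.307 -0.125 0.228 0.04;0.083 -0.486 -1.58 0.307 -0.125 0.228 0.04;0.083 -0.486 -1.58 0.307 -0.125 0.228 0.04;0.083 -0.486 -1.58 0.307 -0.125 0.228 0.04'
python3 - <<'E'
from h import *
u,v,n=deck(.075);t=.25;h=np.array([np.cos(.075),np.sin(.075),0])
z=np.array([0,0,-1])*np.cos(t)+h*np.sin(t);T=frame(v,z)
goal(np.array([.5207,.2551,.0684])-.06*z,T)
E
```

```text
clock: 13.25
tcp_pos: [0.4968, 0.2549, 0.1538]
tool_rot: [0.09, 2.936, 0.045]
contact_force: [0.8, -0.7, 0.5]
width: 0.0399
grip_force: 0.0
row [ 0.0055 -0.045  -0.137  -0.0035 -0.0014  0.0285] rows>= 1.0
```

```bash
python3 shift.py '0.005 -0.045 -0.137 -0.003 -0.001 0.028 0.04;0.005 -0.045 -0.137 -0.003 -0.001 0.028 0.04;0.005 -0.045 -0.137 -0.003 -0.001 0.028 0.04'
python3 - <<'E'
from h import *
im,C,st=snap("wrist")
m=wood(im);print([(r,(np.where(m[r,250:400])[0]+250)[[0,-1]]) for r in(150,200,230,240) if m[r,250:400].any()])
u,v,n=deck(.075)
for k in blobs(m,1500):
    b=cv2.boxPoints(cv2.minAreaRect(k));b=b[np.argsort(b[:,1])];P=onplane(C,b,n,n@np.array([.528,.25,.064])+.016);d=P[2:].mean(0)-P[:2].mean(0);print(P.mean(0),np.linalg.norm(d),np.arctan2(d[1],d[0]),b.round(0).tolist())
t=.25;h=np.array([np.cos(.075),np.sin(.075),0])
z=np.array([0,0,-1])*np.cos(t)+h*np.sin(t);T=frame(v,z)
p=np.array([.5207,.2551,.0684]);print("offset of measured bar mid from tool line in v",);goal(p,T)
E
```

```text
clock: 13.55
tcp_pos: [0.5067, 0.2525, 0.1282]
tool_rot: [-0.089, 2.892, 0.017]
contact_force: [-0.1, -0.3, 0.2]
width: 0.0401
grip_force: 0.0
[(150, array([307, 342])), (200, array([307, 342])), (230, array([307, 343])), (240, array([307, 343]))]
[0.516  0.2545 0.0754] 0.13826918789372986 0.06393272147155134 [[343.0, 113.0], [306.0, 113.0], [344.0, 321.0], [307.0, 321.0]]
[0.4871 0.3193 0.0586] 0.07884079826777655 0.06462950665976129 [[440.0, 112.0], [403.0, 113.0], [444.0, 228.0], [407.0, 229.0]]
offset of measured bar mid from tool line in v
row [ 0.001   0.0008 -0.0137  0.0024  0.0013  0.0622] rows>= 2.0
```

```bash
python3 shift.py '0 0 0 0.001 0.001 0.03 0.04;0 0 0 0.002 0.001 0.055 0.04;0 0 0 0.0025 0.001 0.062 0.04;0 0 0 0.0025 0.001 0.062 0.04;0 0 0 0.0025 0.001 0.062 0.04'
python3 shift.py '0 0 0 0 0 0 0.02;0 0 0 0 0 0 0.02;0 0 0 0 0 0 0.02;0 0 0 0 0 0 0.02' 60
```

```text
clock: 14.1
tcp_pos: [0.5216, 0.2552, 0.0701]
tool_rot: [-0.092, 2.886, 0.018]
contact_force: [-0.0, 0.5, 0.9]
width: 0.0398
grip_force: 0.0
clock: 14.5
tcp_pos: [0.5215, 0.2554, 0.0707]
tool_rot: [-0.094, 2.885, 0.019]
contact_force: [-2.3, -1.4, 5.7]
width: 0.0223
grip_force: 58.7
```

```bash
python3 shift.py '0 0 0 0.007 0 -0.019 0.02;0 0 0 0.021 0 -0.056 0.02;0 0 0 0.042 0 -0.112 0.02;0 0 0 0.042 0 -0.112 0.02;0 0 0 0.042 0 -0.112 0.02'
python3 - <<'E'
from h import *
im,C,st=snap("wrist");m=wood(im)
print([(r,(np.where(m[r,280:370])[0]+280)[[0,-1]]) for r in(110,112,114,116,118,120,150,200,230) if m[r,280:370].any()])
w=cv2.imread("pics/w7.png");Cw=None
T=place_rot(R.from_rotvec([-.094,2.885,.019]).as_matrix(),.065,.087)
goal([.50,-.08,.26],T)
E
```

```text
clock: 15.0
tcp_pos: [0.4527, 0.2508, 0.1694]
tool_rot: [-0.094, 2.882, 0.021]
contact_force: [1.1, -0.4, -0.9]
width: 0.0224
grip_force: 59.0
[(112, array([299, 345])), (114, array([298, 346])), (116, array([298, 346])), (118, array([298, 346])), (120, array([298, 346])), (150, array([298, 346])), (200, array([298, 347])), (230, array([298, 347]))]
row [-0.0775  0.4746  1.5672 -0.0484 -0.3325 -0.0843] rows>= 11.0
```

```bash
python3 shift.py '-0.01 0.05 0.15 0 0 -0.05 0.02;-0.078 0.475 1.567 -0.048 -0.333 -0.084 0.02;-0.078 0.475 1.567 -0.048 -0.333 -0.084 0.02;-0.078 0.475 1.567 -0.048 -0.333 -0.084 0.02;-0.078 0.475 1.567 -0.048 -0.333 -0.084 0.02;-0.078 0.475 1.567 -0.048 -0.333 -0.084 0.02;-0.078 0.475 1.567 -0.048 -0.333 -0.084 0.02;-0.078 0.475 1.567 -0.048 -0.333 -0.084 0.02;-0.078 0.475 1.567 -0.048 -0.333 -0.084 0.02;-0.078 0.475 1.567 -0.048 -0.333 -0.084 0.02'
python3 - <<'E'
from h import *
T=place_rot(R.from_rotvec([-.094,2.885,.019]).as_matrix(),.065,.087)
goal([.50,-.08,.26],T)
E
```

```text
clock: 16.05
tcp_pos: [0.5001, -0.083, 0.2567]
tool_rot: [-1.823, -2.256, -0.331]
contact_force: [-0.0, 1.0, -1.0]
width: 0.0225
grip_force: 59.1
row [-0.0099  0.0368  0.1223  0.0038  0.0006 -0.0022] rows>= 1.0
```

```bash
python3 shift.py '-0.01 0.037 0.122 0.004 0 -0.002 0.02;-0.01 0.037 0.122 0.004 0 -0.002 0.02;-0.01 0.037 0.122 0.004 0 -0.002 0.02'
python3 - <<'E'
from h import *
im,C,st=snap("wrist");s=snapshot("side");c=snapshot("scene")
for f,i in(("w8",im),("s8",s),("c8",c)):cv2.imwrite(f"pics/{f}.png",i)
o=np.zeros((600,800,3),np.uint8);o[:400,:640]=im;o[400:600,:400]=cv2.resize(s[130:230,250:450],(400,200));o[400:,400:]=cv2.resize(c[150:250,230:430],(400,200))
cv2.imwrite("pics/m4.png",o)
# third layer bar right of held bar: expected corners at z=.133
ctr=np.array([.6143,-.106,.133]);ex=np.array([np.cos(.087),np.sin(.087),0]);ey=np.array([-ex[1],ex[0],0])
for a in(.0275,.0525):print(proj(C,ctr+a*ex+.07*ey),proj(C,ctr+a*ex))
m=wood(im)
for r in(190,195,198,200,202,205,210,230,260,290):
    x=np.where(m[r,356:540])[0]+356;g=[a for a in np.split(x,np.where(np.diff(x)>2)[0]+1) if len(a)];print(r,[(a[0],a[-1]) for a in g])
E
```

```text
clock: 16.35
tcp_pos: [0.4989, -0.0782, 0.2607]
tool_rot: [-1.922, -2.125, -0.351]
contact_force: [0.1, 0.1, -0.1]
width: 0.022
grip_force: 59.1
[[475.5176 205.9479]] [[477.3813 283.5379]]
[[502.6569 206.2634]] [[505.0033 283.8054]]
190 []
195 []
198 []
200 []
202 []
205 []
210 [(np.int64(380), np.int64(404)), (np.int64(455), np.int64(501))]
230 [(np.int64(366), np.int64(509))]
260 [(np.int64(380), np.int64(404)), (np.int64(455), np.int64(470)), (np.int64(476), np.int64(502))]
290 [(np.int64(399), np.int64(404)), (np.int64(456), np.int64(471)), (np.int64(476), np.int64(503))]
```

View pics/m4.png

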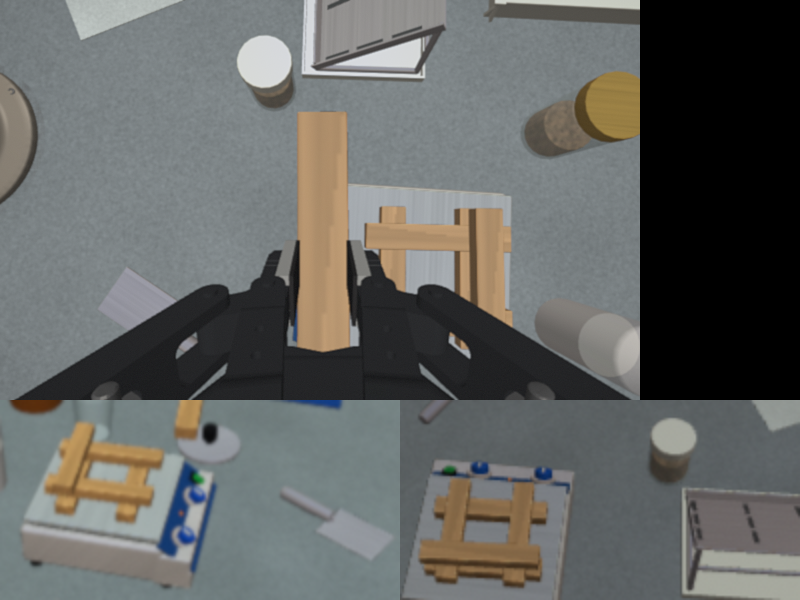

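The first bar lies straight above the back bottom bar: its top face is at columns 476-502 with its end at row 208, against a predicted 475-503 and 206. The second bar is held the same way, so I'll place it over the front bottom bar.

Run:
```python
from h import *
T=place_rot(R.from_rotvec([-.094,2.885,.019]).as_matrix(),.065,.087)
goal([.5752,-.109,.17],T);goal([.5752,-.109,.129],T);print(T.T@[0,0,-.001])
```

```text
row [ 0.0006  0.0033  0.0127 -0.0683  0.072   0.0733] rows>= 3.0
row [ 0.0006  0.0033  0.0127 -0.0824  0.0717  0.1118] rows>= 4.0
[-0.0003 -0.      0.0009]
```

```bash
python3 shift.py '0.001 0.003 0.013 -0.068 0.072 0.073 0.02;0.001 0.003 0.013 -0.068 0.072 0.073 0.02;0.001 0.003 0.013 -0.068 0.072 0.073 0.02;0.001 0.003 0.013 -0.068 0.072 0.073 0.02;0.001 0.003 0.013 -0.075 0.072 0.092 0.02;0.001 0.003 0.013 -0.082 0.0715 0.112 0.02;0.001 0.003 0.013 -0.082 0.0715 0.112 0.02;0.001 0.003 0.013 -0.082 0.0715 0.112 0.02'
python3 shift.py '0 0 0 -0.0005 0 0.0014 0.02;0 0 0 -0.0005 0 0.0014 0.02'
```

```text
clock: 17.3
tcp_pos: [0.5749, -0.1086, 0.1308]
tool_rot: [-1.935, -2.11, -0.352]
contact_force: [0.1, -0.5, -0.2]
width: 0.0223
grip_force: 59.1
clock: 17.5
tcp_pos: [0.5753, -0.109, 0.1291]
tool_rot: [-1.936, -2.11, -0.352]
contact_force: [0.4, 0.7, -0.5]
width: 0.022
grip_force: 59.1
```

```bash
python3 shift.py '0 0 0 -0.0005 0 0.0014 0.02;0 0 0 -0.0005 0 0.0014 0.02'
```

```text
clock: 17.7
tcp_pos: [0.5749, -0.1089, 0.1266]
tool_rot: [-1.936, -2.108, -0.351]
contact_force: [-0.2, 0.2, 0.0]
width: 0.0224
grip_force: 59.1
```

```bash
python3 shift.py '0 0 0 -0.0005 0 0.0014 0.02;0 0 0 -0.0005 0 0.0014 0.02'
```

```text
clock: 17.9
tcp_pos: [0.575, -0.1089, 0.125]
tool_rot: [-1.936, -2.108, -0.351]
contact_force: [0.6, -0.5, 0.8]
width: 0.0224
grip_force: 59.3
```

```bash
python3 shift.py '0 0 0 -0.0004 0 0.001 0.02;0 0 0 -0.0004 0 0.001 0.02'
```

```text
clock: 18.1
tcp_pos: [0.575, -0.1089, 0.1249]
tool_rot: [-1.936, -2.109, -0.352]
contact_force: [-1.5, -1.0, 8.0]
width: 0.0225
grip_force: 60.1
```

8 N of contact: the second bar is down. Releasing, backing off, then looking at the weight.

```bash
python3 shift.py '0 0 0 0 0 0 0.026;0 0 0 0 0 0 0.032;0 0 0 0 0 0 0.04;0 0 0 0 0 0 0.04;0 0 0 0 0 -0.01 0.04;0 0 0 0 0 -0.03 0.04;0 0 0 0.03 0 -0.08 0.04;0 0 0 0.05 0 -0.13 0.04;0 0 0 0.05 0 -0.13 0.04;0 0 0 0.05 0 -0.13 0.04'
python3 - <<'E'
from h import *
im,C,st=snap("wrist");cv2.imwrite("pics/w9.png",im);cv2.imwrite("pics/c9.png",snapshot("scene"));cv2.imwrite("pics/s9.png",snapshot("side"))
m=wood(im)
ctr=np.array([.6143,-.106,.133]);ex=np.array([np.cos(.087),np.sin(.087),0]);ey=np.array([-ex[1],ex[0],0])
for s in(-1,1):
  print("predicted corners",[proj(C,ctr+a*ex+b*ey)[0].round(0) for a,b in((s*.04-.0125,.07),(s*.04+.0125,.07),(s*.04-.0125,0),(s*.04+.0125,0))])
for r in range(150,300,12):
    x=np.where(m[r,150:560])[0]+150;g=[a for a in np.split(x,np.where(np.diff(x)>2)[0]+1) if len(a)>3];print(r,[(int(a[0]),int(a[-1])) for a in g])
goal([.505,-.335,.22],frame(ex,[0,0,-1]))
E
```

```text
clock: 19.1
tcp_pos: [0.5751, -0.1077, 0.2661]
tool_rot: [-1.938, -2.113, -0.354]
contact_force: [0.5, -0.3, -0.2]
width: 0.04
grip_force: 0.0
predicted corners [array([308., 166.]), array([335., 166.]), array([308., 241.]), array([335., 241.])]
predicted corners [array([393., 166.]), array([419., 166.]), array([394., 241.]), array([421., 241.])]
150 []
162 []
174 [(309, 332), (385, 417)]
186 [(308, 333), (384, 418)]
198 [(291, 429)]
210 [(292, 430)]
222 [(309, 333), (384, 418)]
234 [(309, 333), (384, 419)]
246 [(309, 333), (384, 419)]
258 [(309, 333), (399, 419)]
270 [(290, 363), (406, 430)]
282 [(290, 364), (418, 430)]
294 [(308, 334)]
row [ 0.0013 -0.3563 -0.0025 -0.2218 -0.0875 -0.0385] rows>= 5.0
```

```bash
python3 shift.py '0 -0.356 0 -0.222 -0.0875 -0.0385 0.06;0 -0.356 0 -0.222 -0.0875 -0.0385 0.06;0 -0.356 0 -0.222 -0.0875 -0.0385 0.06;0 -0.356 0 -0.222 -0.0875 -0.0385 0.06;0 -0.356 0 -0.222 -0.0875 -0.0385 0.06;0 -0.356 0 -0.222 -0.0875 -0.0385 0.06;0 -0.356 0 -0.222 -0.0875 -0.0385 0.06;0 -0.356 0 -0.222 -0.0875 -0.0385 0.06'
python3 - <<'E'
from h import *
im,C,st=snap("wrist");cv2.imwrite("pics/w10.png",im);print(st["tcp_pos"],R.from_rotvec(st["tool_rot"]).as_matrix()[:,2],st["q"])
print("pred",proj(C,[[.515,-.344,.036],[.515,-.344,.007]]))
px=proj(C,[[.515,-.344,.036]])[0].astype(int)
g=cv2.cvtColor(im,cv2.COLOR_BGR2GRAY);x0,y0=max(px[0]-90,0),max(px[1]-90,0);s=g[y0:y0+180,x0:x0+180]
print(s[::12,::8])
E
```

```text
clock: 20.05
tcp_pos: [0.5059, -0.3343, 0.2207]
tool_rot: [2.124, 2.313, 0.003]
contact_force: [0.3, -0.3, -1.1]
width: 0.0596
grip_force: 0.0
[ 0.5059 -0.3343  0.2207] [ 0.0023  0.0008 -1.    ] [-0.7114  0.4963  1.297   0.0022  1.3471 -0.797 ]
pred [[330.6717 187.327 ]
 [329.9978 181.4534]]
[[137 137 135 137 137 140 136 135 138 139 137 135 139 141 141 137 142 142
  139 145 141 142 137]
 [137 139 138 139 138 136 140 137 139 140 138 145 138 141 137 140 142 140
  144 144 137 140 144]
 [140 135 139 136 141 137 136 142 134 139 133 139 140 141 141 144 142 142
  139 143 142 139 137]
 [133 133 142 141 138 134 134 135 138 142 138 139 139 146 134 145 141 138
  137 142 137 136 143]
 [140 138 137 140 138 139 139 142 140 159 163 164 160 163 141 139 142 146
  138 139 143 141 142]
 [136 141 141 141 139 139 139 157 159 160 164 163 163 167 162 162 142 142
  139 134 139 142 139]
 [144 143 142 135 139 140 137 158 164 163 161 166 164 167 161 167 162 143
  136 136 134 144 140]
 [139 144 141 141 143 140 163 164 165 165 101  45  24 164 168 166 159 138
  134 140 140 138 143]
 [142 141 144 141 141 141 156 165 166 163  75  38  37 167 162 162 167 143
  142 144 140 136 144]
 [141 137 135 144 142 138 141 166 169 171 168 164 167 165 165 165 138 139
  141 139 143 140 141]
 [138 135 139 138 134 137 139 139 141 167 168 172 168 167 150 138 140 135
  142 140 136 139 133]
 [133 139 136 140 137 137 132 133 134 137 135 137 138 134 136 138 134 138
  131 145 139 139 145]
 [135 128 138 134 133 141 141 137 137 136 138 137 139 141 139 138 144 141
  132 141 143 141 138]
 [109 104  21 135 134 133 137 136 133 137 136 135 137 137 137 142 139 143
  140  25 110 120 137]
 [110  24  24 140 133 133 133 133 136 138 136 135 140 142 134 139 135 142
  142  26  27 109  68]]
```

Disc and knob stand out clearly. Measuring both.

Run:
```python
from h import *
im,C,st=snap("wrist");g=cv2.GaussianBlur(cv2.cvtColor(im,cv2.COLOR_BGR2GRAY),(5,5),0)
roi=np.zeros_like(g);roi[100:245,240:420]=1
d=((g>151)&(roi>0)).astype(np.uint8)*255;k=((g<90)&(roi>0)).astype(np.uint8)*255
c=max(blobs(d),key=cv2.contourArea);(cx,cy),ax,_=cv2.fitEllipse(cv2.convexHull(c));W=onz(C,[cx,cy],.007)[0]
b=[q for q in blobs(k,20) if 300<cv2.boundingRect(q)[0]<350];b=max(b,key=cv2.contourArea);x,y,w,h=cv2.boundingRect(b);Kn=onz(C,[x+w/2,y+h/2],.03)[0]
print("disc",cx,cy,ax,W,"knob",x,y,w,h,Kn)
ex=np.array([np.cos(.087),np.sin(.087),0]);T=frame(ex,[0,0,-1])
p=np.r_[(W[:2]+Kn[:2])/2,.07];goal(p,T);p[2]=.024;goal(p,T)
```

```text
disc 328.16162109375 182.49278259277344 (82.16932678222656, 84.30988311767578) [ 0.5134 -0.3454  0.007 ] knob 319 177 20 23 [ 0.514  -0.3469  0.03  ]
row [ 0.0033  0.0006 -0.0007 -0.0127  0.0058  0.1515] rows>= 4.0
row [ 0.0033  0.0006 -0.0007 -0.0127  0.0056  0.1975] rows>= 4.0
```

```bash
python3 shift.py '0.003 0 0 -0.0127 0.006 0.05 0.05;0.003 0 0 -0.0127 0.006 0.1 0.05;0.003 0 0 -0.0127 0.006 0.15 0.05;0.003 0 0 -0.0127 0.006 0.17 0.05;0.003 0 0 -0.0127 0.006 0.185 0.05;0.003 0 0 -0.0127 0.006 0.185 0.05;0.003 0 0 -0.0127 0.006 0.185 0.05'
python3 shift.py '0 0 0 0 0 0.005 0.05;0 0 0 0 0 0.005 0.05'
python3 shift.py '0 0 0 0 0 0.005 0.05;0 0 0 0 0 0.005 0.05'
```

```text
clock: 20.85
tcp_pos: [0.5143, -0.3471, 0.0373]
tool_rot: [2.123, 2.313, -0.0]
contact_force: [-0.5, -0.4, 1.3]
width: 0.0499
grip_force: 0.0
clock: 21.05
tcp_pos: [0.514, -0.3476, 0.0324]
tool_rot: [2.123, 2.312, -0.0]
contact_force: [0.1, 0.6, -0.2]
width: 0.05
grip_force: 0.0
clock: 21.25
tcp_pos: [0.5134, -0.3475, 0.0265]
tool_rot: [2.125, 2.313, -0.001]
contact_force: [-0.2, 1.1, 0.6]
width: 0.0497
grip_force: 0.0
```

```bash
python3 shift.py '0 0 0 0 0 0 0.02;0 0 0 0 0 0 0.02;0 0 0 0 0 0 0.02;0 0 0 0 0 0 0.02;0 0 0 0 0 0 0.02' 80
```

```text
clock: 21.75
tcp_pos: [0.5137, -0.3477, 0.0271]
tool_rot: [2.124, 2.312, -0.001]
contact_force: [-0.3, 0.4, 3.7]
width: 0.0206
grip_force: 36.1
```

```bash
python3 shift.py '0 0 0 0 0 0 0.045;0 0 0 0 0 0 0.045;0 0 0 0 0 0.004 0.045;0 0 0 0 0 0.008 0.045;0 0 0 0 0 0.008 0.045'; python3 shift.py '0 0 0 0 0 0 0.01;0 0 0 0 0 0 0.01;0 0 0 0 0 0 0.01;0 0 0 0 0 0 0.01;0 0 0 0 0 0 0.01' 80
```

```text
clock: 22.25
tcp_pos: [0.5131, -0.3472, 0.0177]
tool_rot: [-2.125, -2.313, 0.001]
contact_force: [0.1, -0.7, -0.3]
width: 0.045
grip_force: 0.0
clock: 22.75
tcp_pos: [0.5137, -0.3476, 0.019]
tool_rot: [2.124, 2.312, -0.0]
contact_force: [-0.1, 0.9, 3.1]
width: 0.0204
grip_force: 78.4
```

```bash
python3 shift.py '0 0 0 0 0 -0.01 0.01;0 0 0 0 0 -0.05 0.01;0 0 0 0 0 -0.1 0.01;0 0 0 0 0 -0.15 0.01;0 0 0 0 0 -0.2 0.01;0 0 0 0 0 -0.2 0.01;0 0 0 0 0 -0.2 0.01'
python3 - <<'E'
from h import *
im,C,st=snap("wrist");cv2.imwrite("pics/w11.png",im);g=cv2.GaussianBlur(cv2.cvtColor(im,cv2.COLOR_BGR2GRAY),(5,5),0);print(g[200:300:8,240:400:8])
ex=np.array([np.cos(.087),np.sin(.087),0]);T=frame(ex,[0,0,-1])
goal([.6143,-.1075,.20],T);goal([.6143,-.1075,.156],T)
E
```

```text
clock: 23.45
tcp_pos: [0.5134, -0.3474, 0.2195]
tool_rot: [2.124, 2.311, -0.001]
contact_force: [-0.2, 0.4, -4.3]
width: 0.0203
grip_force: 79.3
[[150 162 169 162 160 165 165 165 165 166 163 165 168 165 164 167 164 168
  167 164]
 [165 166 159 164 166 165 165 166 166 163 168 167 165 166 165 167 168 164
  166 169]
 [162 162 166 165 164 165 166 163 167 169 165 165 167 165 168 166 165 168
  169 166]
 [166 165 164 164 166 165 165 168 167 165 168 165 169 168 164 167 170 166
  168 168]
 [164 164 165 165 164 168 169 165 166  43  25  25 113 166 170 168 169 169
  167 166]
 [164 165 164 167 169 167 133 124  37  26  26  25  25  99 127 166 168 166
  167 169]
 [165 164 168 168 166 160 110  79  24  39  42  42  34  25 110 127 162 169
  162 162]
 [168 168 166 166  41  36 110  44  39  38  38  39  39  33  98 110  35 112
  164 166]
 [167 166 166 166  42  72 110  29  37  38  38  38  39  37  65 110  43  45
  164 165]
 [148 166 169 103  35 106 110  26  37  37  38  38  38  36  36 110  61  35
  166 166]
 [ 75 165 111  35  35  34 151  33  46  37  37  37  38  55  56  62  34  35
   34 164]
 [ 75  75  35  35  37  35  33  36 169 112  53  61 152 121  53  34  35  38
   35  53]
 [ 34  35  34  35  35  35  31  38 166 167 169 166 168 156  54  34  35  34
   35  34]]
row [-0.0013 -0.0007 -0.0025  0.2298  0.1215  0.0175] rows>= 6.0
row [-0.0013 -0.0007 -0.0025  0.2298  0.1215  0.0615] rows>= 6.0
```

```bash
python3 shift.py '0 0 0 0.23 0.1215 0.01 0.01;0 0 0 0.23 0.1215 0.01 0.01;0 0 0 0.23 0.1215 0.01 0.01;0 0 0 0.23 0.1215 0.01 0.01;0 0 0 0.23 0.1215 0.01 0.01;0 0 0 0.23 0.1215 0.01 0.01;0 0 0 0.23 0.1215 0.03 0.01;0 0 0 0.23 0.1215 0.05 0.01;0 0 0 0.23 0.1215 0.06 0.01;0 0 0 0.23 0.1215 0.06 0.01'
python3 shift.py '0 0 0 0 0 0.002 0.01;0 0 0 0 0 0.002 0.01'
```

```text
clock: 24.5
tcp_pos: [0.6133, -0.1079, 0.1551]
tool_rot: [-2.123, -2.309, 0.005]
contact_force: [0.0, -0.7, -4.0]
width: 0.0204
grip_force: 79.4
clock: 24.7
tcp_pos: [0.6154, -0.1085, 0.157]
tool_rot: [2.125, 2.311, 0.0]
contact_force: [0.4, -0.2, -4.3]
width: 0.0207
grip_force: 79.4
```

```bash
python3 shift.py '0 0 0 0 0 0.0015 0.01;0 0 0 0 0 0.0015 0.01'
```

```text
clock: 24.9
tcp_pos: [0.6153, -0.1082, 0.1555]
tool_rot: [2.124, 2.312, -0.0]
contact_force: [0.4, -0.7, -3.6]
width: 0.0207
grip_force: 79.4
```

```bash
python3 shift.py '0 0 0 0 0 0.0015 0.01;0 0 0 0 0 0.0015 0.01'
```

```text
clock: 25.1
tcp_pos: [0.6151, -0.108, 0.1535]
tool_rot: [2.125, 2.312, -0.001]
contact_force: [-0.4, 1.0, -3.7]
width: 0.0204
grip_force: 79.4
```

```bash
python3 shift.py '0 0 0 0 0 0.0015 0.01;0 0 0 0 0 0.0015 0.01'
```

```text
clock: 25.3
tcp_pos: [0.6152, -0.1081, 0.1521]
tool_rot: [2.125, 2.312, -0.0]
contact_force: [-0.1, -0.0, -3.6]
width: 0.0203
grip_force: 79.5
```

```bash
python3 shift.py '0 0 0 0 0 0.001 0.01;0 0 0 0 0 0.001 0.01'
```

```text
clock: 25.5
tcp_pos: [0.6153, -0.1081, 0.152]
tool_rot: [2.124, 2.312, -0.0]
contact_force: [-2.5, 0.7, 4.6]
width: 0.0203
grip_force: 80.3
```

```bash
python3 shift.py '0 0 0 0 0 0.001 0.01;0 0 0 0 0 0.001 0.01'
```

```text
clock: 25.7
tcp_pos: [0.6153, -0.1081, 0.1519]
tool_rot: [2.124, 2.311, 0.0]
contact_force: [-5.1, 0.9, 10.0]
width: 0.0206
grip_force: 80.9
```

```bash
python3 shift.py '0 0 0 0 0 -0.001 0.01;0 0 0 0 0 -0.001 0.024;0 0 0 0 0 -0.001 0.03;0 0 0 0 0 -0.001 0.045;0 0 0 0 0 -0.001 0.045;0 0 0 0 0 -0.01 0.045;0 0 0 0 0 -0.05 0.045;0 0 0 0 0 -0.1 0.045;0 0 0 0 0 -0.12 0.045;0 0 0 0 0 -0.12 0.045'
python3 - <<'E'
from h import *
im,C,st=snap("wrist");cv2.imwrite("pics/w12.png",im);c=snapshot("scene");s=snapshot("side")
cv2.imwrite("pics/c12.png",c);cv2.imwrite("pics/s12.png",s)
g=cv2.GaussianBlur(cv2.cvtColor(im,cv2.COLOR_BGR2GRAY),(3,3),0)
print("pred px weight rim centre",proj(C,[[.6143,-.106,.14],[.6143,-.106,.169]]),"radius px",np.linalg.norm(proj(C,[.6643,-.106,.14])-proj(C,[.6143,-.106,.14])))
h=cv2.cvtColor(im,cv2.COLOR_BGR2HSV);m=wood(im)
for r in range(100,244,8):
    x=np.where(m[r,150:500])[0]+150;gg=[a for a in np.split(x,np.where(np.diff(x)>2)[0]+1) if len(a)>3];print(r,[(int(a[0]),int(a[-1])) for a in gg])
cc=cam("scene");d=cam("side")
for nm,i,K in(("scene",c,cc),("side",s,d)):
    k=((cv2.cvtColor(i,cv2.COLOR_BGR2GRAY)<55)*255).astype(np.uint8);p=proj(K,[.6143,-.106,.165])[0];print(nm,"knob pred",p)
    for b in blobs(k,8):
        x,y,w,hh=cv2.boundingRect(b)
        if abs(x+w/2-p[0])<15 and abs(y+hh/2-p[1])<15: print((x,y,w,hh))
E
```

```text
clock: 26.7
tcp_pos: [0.6167, -0.1083, 0.2752]
tool_rot: [2.119, 2.306, 0.006]
contact_force: [-0.2, -0.9, 0.4]
width: 0.0452
grip_force: 0.0
pred px weight rim centre [[319.8339 185.5045]
 [319.8588 193.7683]] radius px 54.5581349819728
100 []
108 [(260, 290), (347, 377)]
116 [(261, 290), (347, 377)]
124 [(247, 292), (346, 377)]
132 [(246, 307), (331, 391)]
140 [(247, 288), (351, 390)]
148 [(247, 278), (360, 390)]
156 [(263, 273), (367, 375)]
164 [(264, 268), (371, 375)]
172 []
180 []
188 []
196 []
204 [(252, 268), (371, 383)]
212 [(251, 272), (367, 385)]
220 [(251, 279), (361, 385)]
228 [(267, 288), (351, 383)]
236 [(268, 292), (344, 371)]
scene knob pred [270.9793 203.0279]
(265, 199, 11, 13)
side knob pred [301.92   147.2546]
(298, 145, 8, 11)
```

The measurements show the disc centred at about (319.5,184) against a predicted (320,185.5), the knob where expected in both fixed views, and the bars symmetric about it. The gripper is clear, so I'm handing in.

```bash
python3 -c "
from workcell import bot, job, monitor, snapshot, get_calibration
print(job.sign_off())"
```

```text
the job is handed in; nothing more can be done
None
```

I handed the job in at about 27 s: both long bars are on the pile as its third layer, with the weight centred on top and the gripper clear. Final wrist-camera measurements put the bars and weight within a few millimetres of target, but the hand-in returned no verdict.

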